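# Turn the green divider in the wash-up area's first-aid binder

## Robot

A 6-joint arm with a two-finger parallel gripper is mounted at the origin on the work surface. World frame = base frame: x ahead of the robot, y to its left, z up, the work surface at z = 0. Lengths are in m, angles in rad, forces in N, time in s.
With the tool pointing down it reaches from about 0.35 to 0.85 m from the base axis. Payload 8.1 kg.
Tool frame: the origin (TCP) lies midway between the tips of the shut fingers; the grasp point (between the pads) lies 19 mm behind it (robot.grip_point_offset is the distance from the TCP to the grasp point, in m); z points along the fingers, y is the line along which they close (so a half turn about z gives the same grasp; the last joint's range is limited). The gripper opens to 93 mm and grips with 3 to 60 N. Pads are 15 mm wide; open, the fingers measure 128 mm over their backs; the gripper's body (75 mm by 188 mm) begins 65 mm behind the grasp point.
Start: joints at [1.23, 0.13, 1.488, -0, 1.523, -0.085], TCP at [0.152, 0.58, 0.219] pointing down, gripper open.
Joint ranges: [-2.96, 2.96], [-0.89, 2.26], [0.02, 2.5], [-1.34, 4.48], [0, 2.73], [-2.66, 2.66]. Speed limits (rad/s): [2.39, 2.39, 2.79, 3.14, 3.14, 3.14].

## Interface

Orientations are given as a rotation vector (axis times angle).
In Python, from plant import robot, read_camera, job gives the robot as it stands.
- The arm moves only by the shell command python3 -m inch 'ROWS' [FORCE]. ROWS is JSON, one flat list of numbers, 5 for each row, row after row: the shift along the world's x, y, z in mm, then the turn about the world's z in degrees, then the opening in per cent of the stroke, from 0 (shut) to 100 (fully open). In form: [dx, dy, dz, yaw, hand, dx, dy, dz, yaw, hand, ...]. A call has 1 to 10 rows; each row is the pose to reach, as a shift and turn from the pose commanded when the call began; what a row does not reach only later rows make up. A row lasts 1/12 s, in which the tool goes at most 41.7 mm and 7.16 degrees, less where a joint would pass 70% of its speed; a pose out of reach is approached as far as the arm can. A call with a gripper value outside its range is refused whole. The fingers move at their own pace and stop on an object; FORCE is the grip in N (left out, the last holds). Time passes only in rows, so rows that repeat a pose let the fingers close. It gives the time, the measured TCP pose, the force, the opening and the grip force at its end, in the units of the state.
- robot.read_state(): the state, without advancing time (a new reading comes with each control period).
- read_camera(name): name is "scene" or "top" or "wrist"; returns a dict with "image" (400x640x3 uint8, blue, green, red), "K" (3x3 intrinsics, pixels), "extrinsics" (4x4, takes a point from world to camera coordinates); the wrist camera has in their place "mount" (4x4, takes a point from camera to tool coordinates, whose origin is the TCP and whose axes are the flange's). Camera axes: x right, y down, z forward; pixel columns grow to the right and rows downward; lengths in m; the calibration is good to about 2 mm. The wrist camera is an equidistant fisheye: a pixel r from the principal point sees the ray r / f radians off the axis. A picture is of the moment at which its call begins: read the wrist's pose just before it. There is no depth.
- job.close_job(): hands the job in; it is judged then, once.
The state is a dict: "t": time; "q": joint angles; "dq": joint speeds; "joint_torque": joint torques, N m; "tool_pos": TCP position; "orientation": TCP orientation; "force": force on the tool from outside, world axes, zero at the start; "wrist_torque": the same for the moment, N m; "opening": finger opening in m; "gripper_force": force on a finger pad.
Only numpy, scipy, OpenCV 4.12 (cv2) and the standard library are available. Lean on these libraries where they do the work, as an engineer would, in place of code of your own. Each camera call takes 0.05 s, during which the arm holds its last target. There are 200 camera calls.

## Task

On the steel wash-up bench two small ring binders lie open, one with a green divider leaf and tab, one with an orange one. Take the green leaf by its tab and turn it over the rings so that it lies flat on the other side of its binder, coloured face up, and let go. Leave the orange leaf lying as it is and do not push the mug about.

Things in the scene. Friction and masses are not known exactly. Their poses are not given: they have to be found in the camera images.
- green_binder: Green ring binder, fixed, lying open: cover 130 (its x) by 236 mm (its y), page stacks 27 mm high either side of the rings. Origin: centre of its underside on the bench, below the ring line. Rings (two wires, 49 mm high, at x = -40 and 40 mm) and hinge line run along its x, at y = 0, 30 mm above the bench. An orange binder of the same shape lies nearer to or farther from the robot.
- green_leaf (a joint): Turn of the green-tabbed leaf about the hinge line, rad: 0 = flat on the binder's -y side, white face up (start); 1.57 = upright; 3.14 = flat on the +y side, green face up. The leaf (70 g, 110 mm along x, 4 mm thick) ends 115 mm from the hinge line. It turns freely and falls to the side it leans to.
- green_tab (a point): Grip point on the flat green tab, 26 mm wide along the binder's x, 8 mm thick, that juts from the middle of the leaf's free edge, 115 to 155 mm from the hinge line; this point is 141 mm from it, so 30 mm up at the start, with bare bench below. Pinched from above on its two side edges it pivots between the fingers: a tool kept pointing down can follow the arc.
- orange_leaf (a joint): Turn of the orange leaf about its own binder's rings, rad, likewise: 0 = lying flat on its binder's -y side, as at the start. It must stay there.
- mug: Loose white mug, 76 mm across, 90 mm high, 0.3 kg, handle on its +y side. Origin: centre of its underside. It stands left or right of the binders, 0.34 m or more off the robot's centre line; a fixed black cutlery pot, 90 mm across, cutlery to 190 mm high, stands on the other side.

How it is judged:
By the outcome, as a careful person would: the job done as asked, in the order asked, and still so for the second after the job is handed in, with the robot touching nothing.
It also fails if it takes over 38 s, if anything falls off the work surface, if the arm or the gripper's body presses on something with over 40 N, if the wrist force passes 120 N, or if a joint passes its speed limit or range.

## Working session

There is one attempt and no reset: what is moved stays moved. The work goes in short steps, Python scripts to look and compute and a shell command to move; the robot and the scene stay as the last step left them, time stands still between calls to the robot, and variables do not carry over. Pictures are saved under pics/ and viewed, at most 10 in all, crops included, and the job is handed in when it is done.

```bash
mkdir -p pics; python3 - <<'E'
from plant import robot, read_camera
import cv2,numpy as np
s=robot.read_state();print(s['t'],s['tool_pos'],s['orientation'],s['opening'])
for n in("top","scene"):
    c=read_camera(n);cv2.imwrite(f"pics/{n}0.png",c["image"]);np.savez(f"pics/{n}0.npz",**c);print(n,c["K"].tolist(),c["extrinsics"].round(3).tolist())
E
```

```text
0.0 [0.15157637 0.57993943 0.21757712] [-4.00622132e-01 -3.11552171e+00  2.85640136e-03] 0.0931062741680154
top [[410.544349977312, 0.0, 323.90787230714693], [0.0, 410.544349977312, 185.5878816849583], [0.0, 0.0, 1.0]] [[-0.023, -1.0, 0.0, -0.015], [-0.988, 0.023, -0.15, 0.566], [0.15, -0.004, -0.989, 0.964], [0.0, 0.0, 0.0, 1.0]]
scene [[390.6384307651884, 0.0, 318.9380675852602], [0.0, 390.6384307651884, 202.30778598229662], [0.0, 0.0, 1.0]] [[-0.359, 0.933, 0.02, 0.214], [0.586, 0.242, -0.773, -0.276], [-0.727, -0.266, -0.634, 1.362], [0.0, 0.0, 0.0, 1.0]]
```

View pics/top0.png

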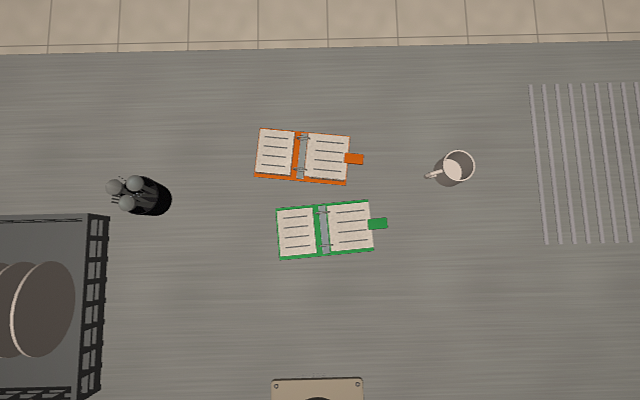

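View pics/scene0.png

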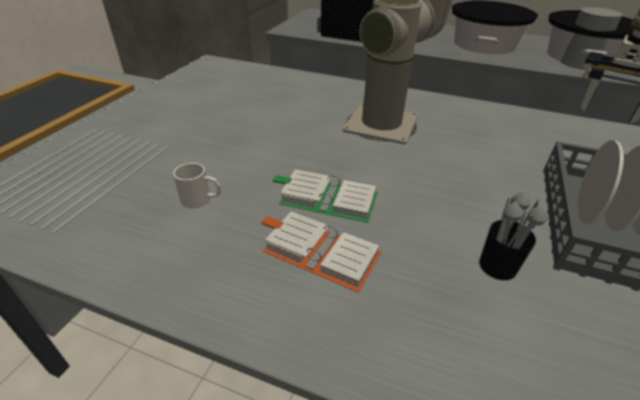

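The top view shows the green binder centred near (322,230) with its tab at (378,224). The orange binder is farther out, with its tab at (354,158). The mug is on the right at (457,168) and the cutlery pot on the left at (145,198).

```bash
cat > h.py <<'E'
import numpy as np,cv2
def unproj(c,uv,z):
    uv=np.atleast_2d(uv).astype(float);E=c["extrinsics"];R,t=E[:3,:3],E[:3,3]
    d=np.c_[uv,np.ones(len(uv))]@np.linalg.inv(c["K"]).T@R; o=-R.T@t
    return o+d*((z-o[2])/d[:,2])[:,None]
E
python3 - <<'E'
from h import *
c=dict(np.load("pics/top0.npz"));hsv=cv2.cvtColor(c["image"],cv2.COLOR_BGR2HSV)
for n,lo,hi in(("g",45,85),("o",5,18)):
    m=cv2.inRange(hsv,(lo,120,60),(hi,255,255))
    v,u=np.nonzero(m);print(n,len(u),u.min(),u.max(),v.min(),v.max())
    r=u.max(); xm=374 if n=="g" else 351
    k=u>xm; P=unproj(c,np.c_[u,v][k],.034)
    print("tab outer centroid",P.mean(0),"miny",P[:,1].min(),k.sum())
    P=unproj(c,np.c_[u,v][u<(366 if n=="g" else 343)],.003)[:,:2]
    rect=cv2.minAreaRect((P*1000).astype(np.float32));print(rect);print(cv2.boxPoints(rect))
print("mug top",unproj(c,[(457,165)],.09),"pot",unproj(c,[(150,197)],.05))
cv2.imwrite("pics/crop.png",cv2.resize(c["image"][190:270,265:400],None,fx=5,fy=5,interpolation=cv2.INTER_CUBIC))
E
```

```text
g 953 276 387 200 259
tab outer centroid [ 0.47165533 -0.16433037  0.034     ] miny -0.17991097072194667 123
((461.3113708496094, -22.639442443847656), (128.8903350830078, 228.85836791992188), 4.393204212188721)
[[ 388.2902    86.51698]
 [ 405.8209  -141.66898]
 [ 534.3325  -131.79587]
 [ 516.8019    96.39009]]
o 904 254 363 128 184
tab outer centroid [ 0.63346632 -0.11323688  0.034     ] miny -0.12809886483096683 117
((651.280029296875, 30.899032592773438), (228.28012084960938, 130.38748168945312), 83.13309478759766)
[[572.907   -74.62747]
 [702.35913 -90.21704]
 [729.6531  136.42554]
 [600.2009  152.0151 ]]
mug top [[ 0.60020529 -0.34267034  0.09      ]] pot [[0.54652668 0.39376939 0.05      ]]
```

View pics/crop.png

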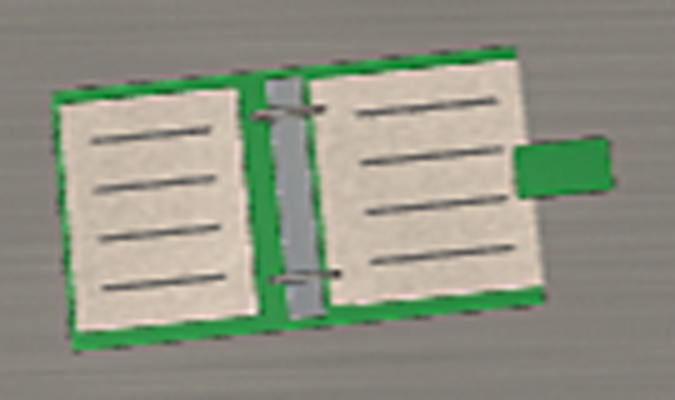

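The crop agrees with the geometry: hinge at about (462,-26) mm, binder yaw about 4.4°, tab grip point at about (472,-167,30) mm, and the tip at y=-180 matches 155 mm. The tool needs to turn about -71°. I'll go above the tab first.

```bash
python3 -m inch '[0,0,30,0,100,320,-747,30,-71,100,320,-747,30,-71,100,320,-747,30,-71,100,320,-747,30,-71,100,320,-747,30,-71,100,320,-747,30,-71,100,320,-747,30,-71,100,320,-747,30,-71,100,320,-747,30,-71,100]' 15
```

```text
t: 0.93
tool_pos: [0.2994, 0.2339, 0.2483]
orientation: [2.007, 2.417, -0.0]
force: [1.1, -0.0, 0.0]
opening: 0.093
gripper_force: 0.0
```

```bash
python3 -m inch '[173,-401,-130,-6,60,173,-401,-130,-6,60,173,-401,-130,-6,60,173,-401,-130,-6,60,173,-401,-130,-6,60,173,-401,-130,-6,60,173,-401,-130,-6,60,173,-401,-130,-6,60,173,-401,-130,-6,60,173,-401,-130,-6,60]'; python3 -m inch '[42,-100,-33,0,60,42,-100,-33,0,60,42,-100,-33,0,60]'
python3 - <<'E'
from plant import robot, read_camera
import cv2,numpy as np
s=robot.read_state();print(s['t'],s['tool_pos'],s['orientation'],s['opening'])
c=read_camera("wrist");cv2.imwrite("pics/w1.png",c["image"]);np.savez("pics/w1.npz",pos=s['tool_pos'],rv=s['orientation'],**c)
print(c["K"].tolist(),c["mount"].round(4).tolist())
E
```

```text
t: 1.77
tool_pos: [0.4577, -0.133, 0.1288]
orientation: [-2.125, -2.313, -0.0]
force: [0.7, 0.6, 0.5]
opening: 0.0555
gripper_force: 0.0
t: 2.02
tool_pos: [0.4995, -0.2337, 0.095]
orientation: [-2.126, -2.312, 0.001]
force: [0.2, -0.2, 0.1]
opening: 0.0555
gripper_force: 0.0
2.0167 [ 0.49954475 -0.23374031  0.09497565] [-2.12559325e+00 -2.31202139e+00  1.07435542e-03] 0.05545386353686424
[[309.70691628693146, 0.0, 324.0248301218211], [0.0, 309.70691628693146, 202.26003632950574], [0.0, 0.0, 1.0]] [[-0.0008, -0.96, -0.2801, 0.078], [1.0, -0.0007, -0.0006, 0.0003], [0.0004, -0.2801, 0.96, -0.166], [0.0, 0.0, 0.0, 1.0]]
```

View pics/w1.png

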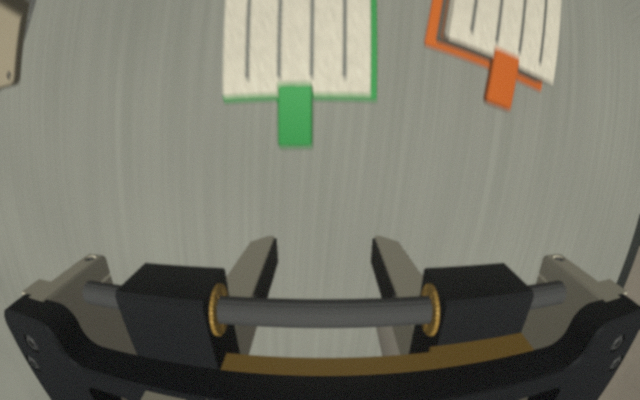

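The wrist view shows the green tab clearly, with its root at (278..312, 86) and its tip at (279..313, 147). My second call overshot by about 70 mm, in clear air. I'll refine the tab position from this view.

```bash
cat >> h.py <<'E'
from scipy.spatial.transform import Rotation as Ro
def wun(c,uv,z):
    K=c["K"];p=(np.atleast_2d(uv)-K[:2,2])/K[0,0];r=np.linalg.norm(p,axis=1)
    d=np.c_[p/r[:,None]*np.sin(r)[:,None],np.cos(r)]
    M=c["mount"];R=Ro.from_rotvec(c["rv"]).as_matrix();o=R@M[:3,3]+c["pos"];d=d@(R@M[:3,:3]).T
    return o+d*((z-o[2])/d[:,2])[:,None]
E
python3 - <<'E'
from h import *
c=dict(np.load("pics/w1.npz"));hsv=cv2.cvtColor(c["image"],cv2.COLOR_BGR2HSV)
m=cv2.inRange(hsv,(45,120,60),(85,255,255));m[:103]=0;v,u=np.nonzero(m);print(u.min(),u.max(),v.max())
P=wun(c,np.c_[u,v],.034)[:,:2];r=cv2.minAreaRect((P*1000).astype(np.float32));print(r,cv2.boxPoints(r),P.mean(0))
print(wun(c,[(223,101),(377,98)],.003),"\nleaf edge",wun(c,[(223,97),(370,94)],.032))
E
```

```text
279 310 144
((472.2878723144531, -164.30801391601562), (22.88195037841797, 30.33104133605957), 3.85520076751709) [[ 459.85312 -149.94604]
 [ 461.89243 -180.20847]
 [ 484.72263 -178.66998]
 [ 482.68332 -148.40756]] [ 0.47237711 -0.16405155]
[[ 0.40652077 -0.14900505  0.003     ]
 [ 0.53551105 -0.13797672  0.003     ]] 
leaf edge [[ 0.41610418 -0.1467295   0.032     ]
 [ 0.52534079 -0.1376487   0.032     ]]
```

Both views put the grip point at about (472,-167). Moving over it, down and gripping.

```bash
python3 -m inch '[-14,34,0,0,60,-27,67,0,0,60,-27,67,-30,0,60,-27,67,-55,0,60,-27,67,-75,0,60,-27,67,-84,0,60,-27,67,-84,0,60,-27,67,-84,0,0,-27,67,-84,0,0,-27,67,-84,0,0]' 15; python3 -m inch '[0,0,0,0,0,0,0,0,0,0,0,0,0,0,0,0,0,0,0,0]'
```

```text
t: 2.9
tool_pos: [0.4739, -0.1646, 0.0144]
orientation: [2.123, 2.312, 0.001]
force: [0.1, -0.4, 0.8]
opening: 0.0403
gripper_force: 0.0
t: 3.23
tool_pos: [0.4714, -0.1646, 0.0135]
orientation: [-2.124, -2.313, 0.004]
force: [-10.4, -2.1, 10.2]
opening: 0.0259
gripper_force: 15.0
```

Gripped: opening 25.9 mm, 15 N. Next is the first 60° of the arc (r≈140 mm), with a 1 mm x correction.

```bash
python3 -m inch '[-1,1,15,0,0,-1,3,29,0,0,-1.5,7,43,0,0,-2,12,57,0,0,-2.5,19,70,0,0,-3,27,82,0,0,-4,36,94,0,0,-4.5,46,104,0,0,-5.5,57.5,113,0,0,-6.5,70,121,0,0]'
```

```text
t: 4.07
tool_pos: [0.4658, -0.093, 0.1346]
orientation: [-2.125, -2.314, 0.001]
force: [-2.3, -0.9, -2.2]
opening: 0.026
gripper_force: 15.0
```

```bash
python3 -m inch '[-1,13,6.7,0,0,-2,26.5,12,0,0,-3,41,15.7,0,0,-4,55,18,0,0,-5.5,70,19,0,0,-6.5,84.5,18,0,0,-7.5,99,15.7,0,0,-8.5,113,12,0,0,-10,126.5,6.7,0,0,-11,140,0,0,0]'
python3 - <<'E'
from plant import read_camera
import cv2
cv2.imwrite("pics/s1.png",read_camera("scene")["image"][130:330,180:480].repeat(2,0).repeat(2,1))
E
```

```text
t: 4.9
tool_pos: [0.455, 0.048, 0.1347]
orientation: [2.124, 2.315, 0.002]
force: [-1.7, -0.2, 1.3]
opening: 0.026
gripper_force: 15.0
```

View pics/s1.png

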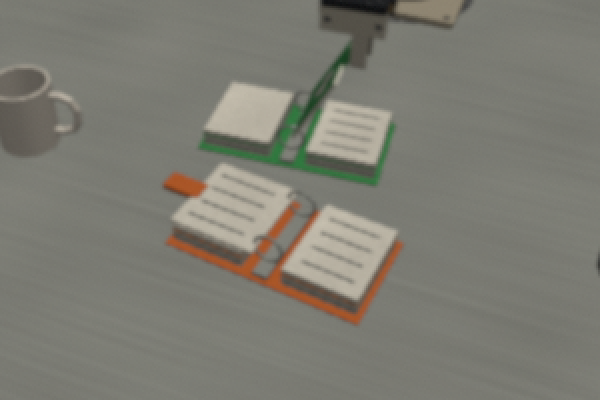

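The leaf is past upright (about 120°) and held by its tab at crop pixel (345,60). The orange leaf and the mug have not moved. Next I lower it.

```bash
python3 -m inch '[-1,12.3,-7.9,0,0,-2,23.7,-17.2,0,0,-2.5,34,-27.5,0,0,-3.5,43,-39,0,0,-4,51,-51,0,0,-4.5,58,-64,0,0,-5,63,-78,0,0,-5,67,-92,0,0,-5.5,69,-106.5,0,0,-5.5,70,-119,0,0]'; python3 -m inch '[0,0,0,0,0,0,0,0,0,0]'
```

```text
t: 5.78
tool_pos: [0.4497, 0.1187, 0.0145]
orientation: [-2.123, -2.314, -0.004]
force: [-1.2, 5.8, 0.4]
opening: 0.0257
gripper_force: 15.0
t: 5.95
tool_pos: [0.4497, 0.1186, 0.0147]
orientation: [-2.123, -2.314, -0.004]
force: [-1.0, 8.1, -0.3]
opening: 0.0254
gripper_force: 15.0
```

```bash
python3 -m inch '[0,0,0,0,60,0,0,0,0,60,0,0,0,0,60,0,0,0,0,60,0,0,0,0,60,0,0,0,0,60,0,0,15,0,60,0,0,40,0,60,0,0,75,0,60,0,0,110,0,60]'; python3 -m inch '[0,0,40,0,60,0,30,80,0,60,0,60,80,0,60,0,60,80,0,60,0,60,80,0,60]'
python3 - <<'E'
from plant import read_camera
import cv2
cv2.imwrite("pics/s2.png",read_camera("scene")["image"][130:330,180:480].repeat(2,0).repeat(2,1))
E
```

```text
t: 6.78
tool_pos: [0.4484, 0.1158, 0.1251]
orientation: [-2.124, -2.313, 0.003]
force: [0.8, -0.4, -0.8]
opening: 0.056
gripper_force: 0.0
t: 7.2
tool_pos: [0.4499, 0.1774, 0.2056]
orientation: [2.121, 2.316, 0.002]
force: [-0.6, 0.1, -0.6]
opening: 0.0558
gripper_force: 0.0
```

View pics/s2.png

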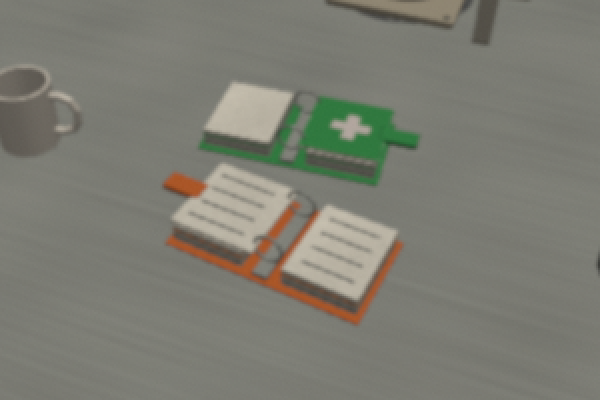

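The green leaf lies flat on the other side with its green face up (crop pixel (350,128)) and its tab at (403,139). The orange leaf and mug are where they were, and the gripper is clear.

```bash
python3 -c "
from plant import job
print(job.close_job())"
```

```text
the job is handed in; nothing more can be done
None
```

The green leaf is turned over its rings and lies flat, green face up, on the other side of its binder; the final picture shows the orange leaf and mug where they were, and I handed the job in at about 7 s.

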